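Clear the root ends off the marble into the scrap drawer

TASK

Clear the two forked root ends off the marble slab: put them both into the open drawer of the camphor chest, then push the drawer fully shut on them. Leave the scoop, the pill boxes and the crock where they are.

Things in the scene. Friction and masses are not known exactly. Their poses are not given: they have to be found in the camera images.
- root_a: Loose forked dried-root end, darker brown, rigid, about 70 g, lying flat, z up. A round shaft 34 mm in diameter runs to its own -x, ending in a pale cut face 50 mm from the origin; two 26 mm thick prongs splay to +x, tips 47 mm from the origin. About 95 mm long, 70 mm wide over the prongs. Origin: underside, where shaft meets prongs.
- root_a_grip (a point): Centre of the shaft of root_a, 22 mm to -x from its origin and 17 mm above its underside: a good place to pinch it across (34 mm wide along the root's y). Same axes as the root.
- root_a_mid (a point): Point of root_a 17 mm above its origin, in the thick of the root. Same axes as the root.
- root_b: Loose forked dried-root end, light tan, rigid, about 70 g, lying flat, z up. A round shaft 34 mm in diameter runs to its own -x, ending in a pale cut face 50 mm from the origin; two 26 mm thick prongs splay to +x, tips 47 mm from the origin. About 95 mm long, 70 mm wide over the prongs. Origin: underside, where shaft meets prongs.
- root_b_grip (a point): Centre of the shaft of root_b, 22 mm to -x from its origin and 17 mm above its underside: a good place to pinch it across (34 mm wide along the root's y). Same axes as the root.
- root_b_mid (a point): Point of root_b 17 mm above its origin, in the thick of the root. Same axes as the root.
- slab: Fixed white marble slab 460 (x) x 320 (y) x 30 mm high on the bench; origin at the centre of its underside. The roots lie loose on the third nearest the robot (its -x end), the scoop, a pill box and a fixed cast-iron screw press (255 mm high, bed 130 x 180 mm, lever arm 350 mm long across the top) stand on the rest, beyond them.
- chest: Fixed camphor-wood chest with one drawer, 240 (x) x 300 (y) x 110 mm high; origin at the centre of its underside, the drawer comes out of its -x face. The edge of its 12 mm thick roof, over the drawer's mouth, lies 105 mm to -x of the origin, its underside 98 mm above the bench.
- chest_drawer0 (a joint): How far the chest's drawer stands open, m: 0 is shut, stop at about 0.165. It starts 0.13 to 0.15 open. It slides with light friction (about 1 N plus damping 4 N s/m), stays where it is left, and is pushed shut towards the chest's +x.
- drawer_floor (a point): Centre of the drawer's inner floor, 22 mm above the bench, moving with the drawer (axes as the chest's; it opens to -x). Inside: x -97 to +97, y -129 to +129 mm, walls 66 mm high. Open by q (m), only x from -0.097 to q - 0.104 is open from above; the chest's roof covers the rest. Front panel's outer face: 118 mm to -x, its top 76 mm above this floor.
- chest_drawer0_handle (a point): Middle of the drawer's brass bar handle, 35 mm in front of the front panel; the bar is 11 mm thick, 130 mm long along the chest's y and can be pushed towards +x to shut the drawer. Moves with the drawer.
- pillbox_a: Loose closed bone pill box on the slab, 74 x 54 x 41 mm; origin centre of underside. Leave alone.
- pillbox_b: Loose closed bone pill box on top of the chest, 74 x 54 x 41 mm; origin centre of underside. Leave alone.
- crock: Loose brown stoneware crock on top of the chest, 110 mm across, 100 mm high; origin centre of underside. Leave alone.
- scoop: Loose copper scoop on the slab, 150 mm long along its x (handle to -x), 56 mm wide, 24 mm high; origin on the underside where handle meets pan. Leave alone.

How it is judged (in metres and radians):
On the way, in this order (a step that is already met when the one before it is completed fails the run):
1. both root ends lie in the drawer while it still stands open (x of root_a_mid in the frame of drawer_floor between -0.097 and 0.097 m and y of root_a_mid in the frame of drawer_floor between -0.128 and 0.128 m and z of root_a_mid in the frame of drawer_floor between 0 and 0.06 m and x of root_b_mid in the frame of drawer_floor between -0.097 and 0.097 m and y of root_b_mid in the frame of drawer_floor between -0.128 and 0.128 m and z of root_b_mid in the frame of drawer_floor between 0 and 0.06 m and value of joint chest_drawer0 above 0.03 m), for 0.2 s.
2. the drawer is pushed shut with them inside (x of root_a_mid in the frame of drawer_floor between -0.097 and 0.097 m and y of root_a_mid in the frame of drawer_floor between -0.128 and 0.128 m and z of root_a_mid in the frame of drawer_floor between 0 and 0.06 m and x of root_b_mid in the frame of drawer_floor between -0.097 and 0.097 m and y of root_b_mid in the frame of drawer_floor between -0.128 and 0.128 m and z of root_b_mid in the frame of drawer_floor between 0 and 0.06 m and value of joint chest_drawer0 below 0.008 m), for 0.2 s.
At the end, for the whole second after the job is handed in: Both root ends lie inside the drawer (their middles within its inner walls and less than 60 mm above its floor) and at rest, and the drawer is shut to within 8 mm (all of step 2 and linear speed of each of root_a, root_b below 0.03 m/s); the robot touches nothing.
It fails at once if the bone pill box on the slab is shifted more than 30 mm (distance of pillbox_a from where it was at the start of the episode above 0.03 m).
It fails at once if the bone pill box on the chest is shifted more than 30 mm (distance of pillbox_b from where it was at the start of the episode above 0.03 m).
It fails at once if the stoneware crock is shifted more than 30 mm (distance of crock from where it was at the start of the episode above 0.03 m).
It fails at once if the copper scoop is shifted more than 30 mm (distance of scoop from where it was at the start of the episode above 0.03 m).
It also fails if it takes over 64 s, if anything falls off the work surface, if the arm or the gripper's body presses on something with over 40 N, if the wrist force passes 120 N, or if a joint passes its speed limit or range.

ROBOT

A 6-joint arm with a two-finger parallel gripper is mounted at the origin on the work surface. World frame = base frame: x ahead of the robot, y to its left, z up, the work surface at z = 0. Lengths are in mm, angles in rad, forces in N, time in s.
With the tool pointing down it reaches from about 350 to 975 mm from the base axis. Payload 7.1 kg.
Tool frame: the origin (TCP) lies midway between the tips of the shut fingers; the grasp point (between the pads) lies 19 mm behind it; z points along the fingers, y is the line along which they close (so a half turn about z gives the same grasp; the last joint's range is limited). The gripper opens to 88 mm and grips with 3 to 60 N. Pads are 20 mm wide; open, the fingers measure 115 mm over their backs; the gripper's body (75 mm by 178 mm) begins 61 mm behind the grasp point.
Start: joints at [1.173, 0.423, 1.63, -0, 1.089, -0.019], TCP at [231.096, 580.688, 187.875] pointing down, gripper open.
Joint ranges: [-3, 3], [-0.9, 2.11], [0.09, 2.58], [-1.31, 4.45], [0.11, 2.69], [-2.54, 2.54]. Speed limits (rad/s): [2.39, 2.39, 3.01, 3.14, 3.14, 3.14].

INTERFACE

Orientations are given as a rotation vector (axis times angle).
In Python, from workcell import ctrl gives the robot as it stands.
- The arm moves only by the shell command python3 -m pendant 'ROWS'. ROWS is a JSON object of lists of equal length, an entry for each row: "grip": the opening, from -1 (shut) to 1 (fully open); "linear": the shift along the tool's x, y, z in mm, a list of three; "angular": the turn, a rotation vector about the tool's x, y, z in rad, a list of three. In form: {"grip": [grip, ...], "linear": [[tx, ty, tz], ...], "angular": [[ax, ay, az], ...]}. A call has 1 to 12 rows; each row shifts and turns the commanded pose from where the row before left it, along the tool's axes as they then stand; what a row does not reach is not made up. A row lasts 1/12 s, in which the tool goes at most 41.7 mm and 7.16 degrees, less where a joint would pass 70% of its speed; a pose out of reach is approached as far as the arm can. A call with a gripper value outside its range is refused whole. The fingers move at their own pace and stop on an object; the grip force is fixed at half the most. Time passes only in rows, so rows that do not move let the fingers close. It gives the time, the measured TCP pose, the force, the opening and the grip force at its end, in the units of the state.
- ctrl.get_obs(): the state, without advancing time (a new reading comes with each control period).
- ctrl.get_image(name): name is "side" or "top" or "wrist"; returns the picture (400x640x3 uint8, red, green, blue); there is no depth.
- ctrl.camera_params(name): a dict with "vfov" (degrees; the focal length in pixels is half the picture's height over the tangent of half this angle, whatever the lens; pixels are square), "cx", "cy" (the principal point, pixels), "k1" (the pictures are not rectified: a ray, as slopes to the right and down, at radius r is drawn at 1 + k1 r^2 times it, then the intrinsics apply), "R" (3x3) and "t" (3): a world point X has camera coordinates R X + t; the wrist camera has in their place "T_tool_cam" (4x4, takes a point from camera to tool coordinates, whose origin is the TCP and whose axes are the flange's). Camera axes: x right, y down, z forward; pixel columns grow to the right and rows downward; lengths in mm; the calibration is good to about 2 mm. A picture is of the moment at which its call begins: read the wrist's pose just before it. camera_params takes no time and is no camera call.
- ctrl.close_job(): hands the job in; it is judged then, once.
The state is a dict: "t": time; "qpos": joint angles; "qvel": joint speeds; "joint_torque": joint torques, N m; "ee_pos": TCP position; "orientation": TCP orientation; "ft_force": force on the tool from outside, world axes, zero at the start; "moment": the same for the moment, N m; "width": finger opening in mm; "grasp_force": force on a finger pad.
Only numpy, scipy, OpenCV 4.12 (cv2) and the standard library are available. Lean on these libraries where they do the work, as an engineer would, in place of code of your own. Each camera call takes 0.05 s, during which the arm holds its last target. There are 200 camera calls.

## Working session

There is one attempt and no reset: what is moved stays moved. The work goes in short steps, Python scripts to look and compute and a shell command to move; the robot and the scene stay as the last step left them, time stands still between calls to the robot, and variables do not carry over. Pictures are saved under pics/ and viewed, at most 10 in all, crops included, and the job is handed in when it is done.

```bash
mkdir -p pics; cat > h.py <<'E'
import numpy as np, cv2
from workcell import ctrl
from scipy.spatial.transform import Rotation as Ro
def K(p,shape=(400,640)):
    f=shape[0]/2/np.tan(np.radians(p['vfov'])/2); return f
def cam(name,obs=None):
    p=ctrl.camera_params(name)
    if 'R' in p: return p,np.array(p['R']),np.array(p['t']).ravel()
    T=np.array(p['T_tool_cam']); Rt=Ro.from_rotvec(obs['orientation']).as_matrix()
    Rwc=Rt@T[:3,:3]; c=Rt@T[:3,3]+np.array(obs['ee_pos'])
    return p,Rwc.T,-Rwc.T@c
def ray(c,uv):
    p,R,t=c; f=K(p); d=np.array([(uv[0]-p['cx'])/f,(uv[1]-p['cy'])/f]); s=d.copy()
    for _ in range(30): s=d/(1+p['k1']*(s@s))
    v=R.T@np.array([s[0],s[1],1]); return -R.T@t, v/np.linalg.norm(v)
def atz(c,uv,z):
    o,v=ray(c,uv); return o+v*(z-o[2])/v[2]
def tri(L):
    A=np.zeros((3,3));b=np.zeros(3)
    for c,uv in L:
        o,v=ray(c,uv);P=np.eye(3)-np.outer(v,v);A+=P;b+=P@o
    X=np.linalg.solve(A,b); return X,[np.linalg.norm((np.eye(3)-np.outer(ray(c,u)[1],ray(c,u)[1]))@(X-ray(c,u)[0])) for c,u in L]
def proj(c,X):
    p,R,t=c; x=R@np.array(X)+t; s=x[:2]/x[2]; s=s*(1+p['k1']*(s@s)); return s*K(p)+[p['cx'],p['cy']]
def save(n,im): cv2.imwrite('pics/'+n+'.png',cv2.cvtColor(im,cv2.COLOR_RGB2BGR))
E
python3 - <<'E'
from h import *
o=ctrl.get_obs();print(o)
for n in('top','side','wrist'):
    p=ctrl.camera_params(n);print(n,p)
    im=ctrl.get_image(n);np.save('pics/%s0.npy'%n,im);save(n+'0',cv2.resize(im,(800,500)))
E
```

```text
{'t': 0.0, 'qpos': array([ 1.17298602e+00,  4.23834409e-01,  1.63067652e+00,  3.19397603e-05,
        1.08862719e+00, -1.90228377e-02]), 'qvel': array([-0.00140826, -0.00119209, -0.00067509,  0.00099651,  0.00084843,
       -0.00053273]), 'joint_torque': array([ 1.87336758e-03, -5.44636846e+01, -2.73662138e+01,  6.44563045e-02,
        2.29376979e-02, -1.33212179e-04]), 'ee_pos': array([230.8641821 , 580.13877312, 187.11106546]), 'orientation': array([-5.91404541e-01, -3.08506994e+00,  2.36561934e-03]), 'ft_force': array([ 0.24097074,  0.76365637, -0.2457376 ]), 'moment': array([ 0.01885575, -0.00446281, -0.02387511]), 'grasp_force': 0.0, 'width': 87.9484477018629}
top {'vfov': 43.92478709066141, 'cx': 330.00774640081556, 'cy': 203.81691861757147, 'k1': -0.13402197775519878, 'R': array([[ 0.0334856 , -0.99942458,  0.00540558],
       [-0.97516085, -0.03385658, -0.21889505],
       [ 0.21895211,  0.00205853, -0.97573344]]), 't': array([ -31.81905518,  616.31037671, 1163.00263869])}
side {'vfov': 46.01353940314818, 'cx': 323.7457913783352, 'cy': 200.32946223920115, 'k1': 0.019607816087671946, 'R': array([[-0.92485559, -0.37972255, -0.02128183],
       [-0.24830227,  0.64525947, -0.72248612],
       [ 0.28807657, -0.662911  , -0.6910578 ]]), 't': array([560.12393918, 230.16743814, 969.11002925])}
wrist {'vfov': 68.86547166969103, 'cx': 317.84218926060925, 'cy': 196.98107029660056, 'k1': -0.03986969048544314, 'T_tool_cam': array([[ 7.67922489e-04, -9.63999368e-01, -2.65903422e-01,
         7.23519884e+01],
       [ 9.99999616e-01,  6.28230526e-04,  6.10403444e-04,
        -5.10219714e-01],
       [-4.21379887e-04, -2.65903788e-01,  9.63999480e-01,
        -1.97896622e+02],
       [ 0.00000000e+00,  0.00000000e+00,  0.00000000e+00,
         1.00000000e+00]])}
```

View pics/top0.png

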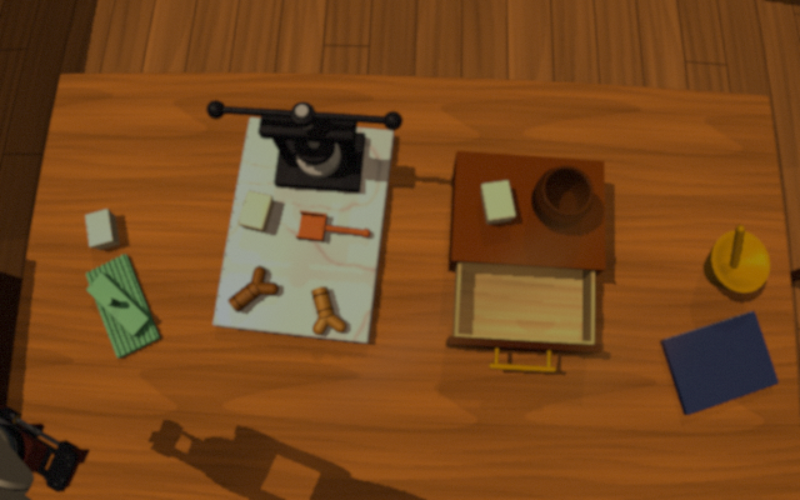

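View pics/side0.png

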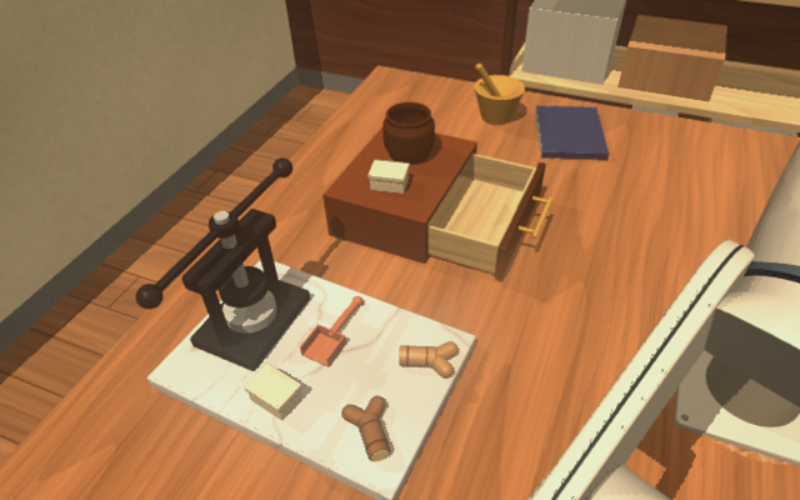

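The top view shows root_a (dark) at about (252,289) and root_b (tan) at (327,311) in the enlarged picture. The drawer mouth spans (455–600, 265–345). Next I enlarge both views.

```bash
python3 - <<'E'
from h import *
def crop(im,x,y,w,h,s): return cv2.resize(im[y:y+h,x:x+w],None,fx=s,fy=s,interpolation=cv2.INTER_CUBIC)
def grid(im,x,y,s):
    for u in range(0,im.shape[1],10*s):
        cv2.line(im,(u,0),(u,6),(255,0,255),1)
        if u%(20*s)==0: cv2.putText(im,str(x+u//s),(u,16),0,.35,(255,0,255),1)
    for v in range(0,im.shape[0],10*s):
        cv2.line(im,(0,v),(6,v),(255,0,255),1); cv2.putText(im,str(y+v//s),(8,v+4),0,.35,(255,0,255),1)
    return im
t=np.load('pics/top0.npy');s=np.load('pics/side0.npy')
a=grid(crop(t,170,205,130,70,6),170,205,6); a=cv2.copyMakeBorder(a,0,0,0,20,0)
save('rt',a); save('rs',grid(crop(s,260,260,130,110,5),260,260,5))
b=grid(crop(t,350,195,140,110,4),350,195,4)
save('dr',b)
E
```

```text
(no output)
```

View pics/rt.png

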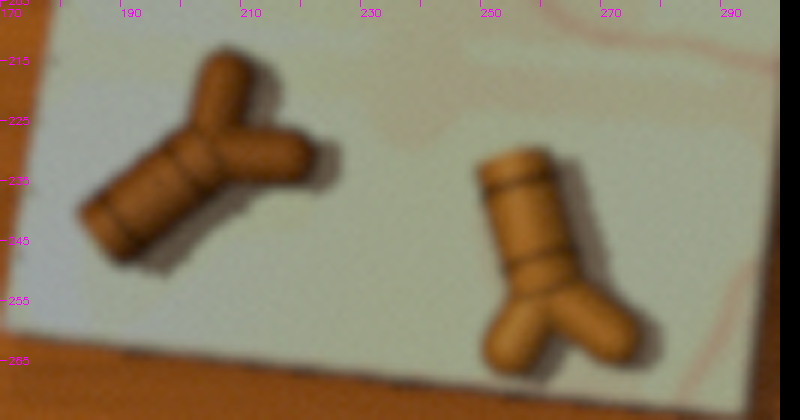

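View pics/rs.png

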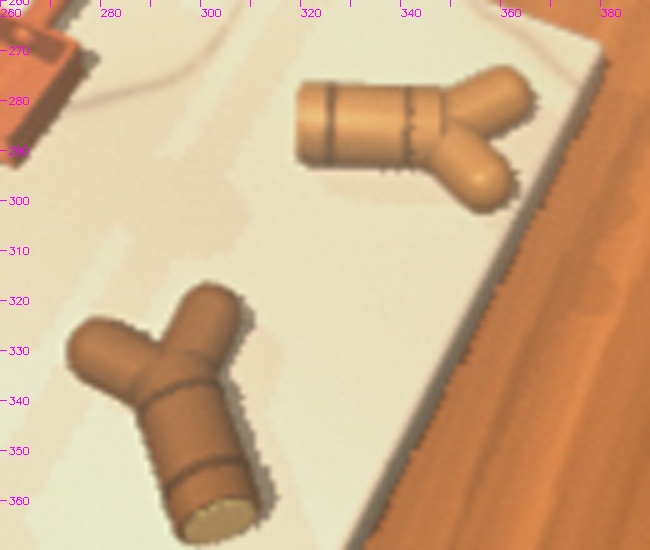

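View pics/dr.png

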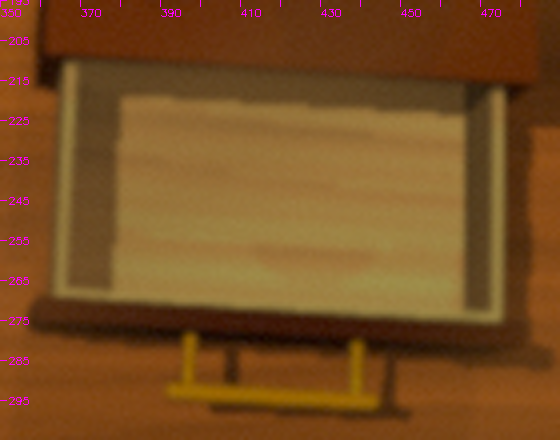

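The crops show the roots' rings and prong tips clearly in both views. The drawer's wall tops and handle ends are at (392,293) and (444,295) in top-view pixels. I triangulate these next.

```bash
python3 - <<'E'
from h import *
np.set_printoptions(precision=1,suppress=True)
T=cam('top');S=cam('side')
P=dict(a_r1=((190.2,242),(301.2,355)),a_r2=((202.3,232.7),(296,339)),a_p1=((207.8,216.7),(279,329)),a_p2=((218.8,231.2),(302.4,322)),
b_r1=((256,235),(326,284.8)),b_r2=((259.8,247.3),(341.8,285.6)),b_pl=((255.3,263.3),(358,298)),b_pr=((272,261.3),(361.6,278.4)),
h_r=((444.5,295.5),(439,160)),h_l=((392,292.7),(419,194)))
for k,(a,b) in P.items():
    X,e=tri([(T,a),(S,b)]);print(k,X,np.array(e), 'z47',atz(T,a,47)[:2],atz(S,b,47)[:2])
print('wall FL,FR @88',atz(T,(363,269.5),88),atz(T,(475.5,275.5),88))
print('panel outer L,R @98',atz(T,(359,277.5),98),atz(T,(480,282.5),98))
print('roof edge L,R @110',atz(T,(365,209.5),110),atz(T,(475,215.7),110))
print('floor FL FR @22',atz(T,(367.5,266.5),88),atz(T,(472.5,272),88))
print('slab corners',[atz(T,p,30)[:2] for p in((171,260),(295,274))])
E
```

```text
a_r1 [511.  334.9  53. ] [0.2 0.2] z47 [511.5 336.6] [512.8 332.1]
a_r2 [535.4 307.1  48.6] [0.6 0.6] z47 [536.3 307.7] [535.3 306.3]
a_p1 [576.9 297.6  43.9] [1.4 1.4] z47 [577.7 297.1] [574.5 299. ]
a_p2 [541.3 266.6  43.1] [1.1 1.1] z47 [541.7 266. ] [539.  268.6]
b_r1 [532.6 170.8  46.9] [3.1 3.1] z47 [535.6 171.4] [529.4 170.7]
b_r2 [502.  159.6  45.3] [3.3 3.3] z47 [505.1 159.9] [498.3 160.7]
b_pl [462.7 169.9  35.8] [3.3 3.3] z47 [464.9 168.7] [457.1 177.1]
b_pr [469.1 127.4  45.5] [2.5 2.5] z47 [471.4 127.6] [466.2 128.4]
h_r [ 399.5 -295.9   63.5] [0.5 0.5] z47 [ 400.8 -299.7] [ 401.2 -317. ]
h_l [ 411.3 -169.2   45.9] [6.9 6.9] z47 [ 404.4 -169.8] [ 418.1 -167.5]
wall FL,FR @88 [455.3 -94.7  88. ] [ 448.3 -366.3   88. ]
panel outer L,R @98 [435.2 -85.   98. ] [ 431. -374.   98.]
roof edge L,R @110 [596.7 -95.  110. ] [ 590.4 -362.   110. ]
floor FL FR @22 [ 462.8 -105.2   88. ] [ 456.5 -359.    88. ]
slab corners [array([465.9, 387.1]), array([443.6,  70.4])]
```

Measurements agree with the text: the shaft axes sit at z≈47, the inner drawer is about 256 mm wide and the drawer is open q≈0.141. The grips are a (526,318) and b (513,164).

```bash
cat >> h.py <<'E'
def plan(xyz,yang):
    o=ctrl.get_obs(); Rc=Ro.from_rotvec(o['orientation'])
    a=np.radians(yang); y=np.array([np.cos(a),np.sin(a),0]); z=np.array([0,0,-1.]); x=np.cross(y,z)
    Rd=Ro.from_matrix(np.stack([x,y,z],1)); w=(Rc.inv()*Rd).as_rotvec(); d=np.array(xyz)-o['ee_pos']
    print('turn',w.round(3),'lin after turn',Rd.inv().apply(d).round(1),'before',Rc.inv().apply(d).round(1),'| t',o['t'],'pos',o['ee_pos'].round(1),'w',o['width'].round(1),'q6',o['qpos'][5].round(2))
E
python3 -c "
from h import *
plan((526,318,150),42)"
```

```text
Traceback (most recent call last):
  File "h.py", line 30, in plan
    print('turn',w.round(3),'lin after turn',Rd.inv().apply(d).round(1),'before',Rc.inv().apply(d).round(1),'| t',o['t'],'pos',o['ee_pos'].round(1),'w',o['width'].round(1),'q6',o['qpos'][5].round(2))
                                                                                                                                                        ^^^^^^^^^^^^^^^^
AttributeError: 'float' object has no attribute 'round'
```

```bash
sed -i "s/o\['width'\].round(1)/round(o['width'],1)/" h.py
python3 -c "
from h import *
plan((526,318,150),42)"
```

```text
turn [-0.001  0.     0.459] lin after turn [-392.4   43.8   37.3] before [-371.2 -134.5   37.4] | t 0.15 pos [230.9 580.3 187.3] w 87.7 q6 -0.02
```

```bash
python3 -m pendant '{"grip":[1,1,1,1,1,1,1,1,1,1,1,1],"linear":[[0,0,0],[0,0,0],[0,0,0],[0,0,0],[0,0,0],[-30,3,2],[-30,3,2],[-30,3,2],[-30,3,2],[-30,3,2],[-30,3,2],[-30,3,2]],"angular":[[0,0,0.092],[0,0,0.092],[0,0,0.092],[0,0,0.092],[0,0,0.091],[0,0,0],[0,0,0],[0,0,0],[0,0,0],[0,0,0],[0,0,0],[0,0,0]]}'
python3 -m pendant '{"grip":[1,1,1,1,1,1,1,1],"linear":[[-30,4,4],[-30,4,4],[-30,4,4],[-30,4,4],[-30,4,4],[-32,3,3],[0,0,0],[0,0,0]],"angular":[[0,0,0],[0,0,0],[0,0,0],[0,0,0],[0,0,0],[0,0,0],[0,0,0],[0,0,0]]}'
python3 - <<'E'
from h import *
plan((526,318,35),42)
o=ctrl.get_obs();im=ctrl.get_image('wrist');np.save('pics/w1.npy',im)
c=cam('wrist',o);
for p in((526,318,47),(511,335,53),(535.5,307,48.6)):
    u=proj(c,p);print(u);cv2.circle(im,tuple(int(v) for v in u),3,(0,0,255),1)
save('w1',im)
E
```

```text
t: 1.15
ee_pos: [388.0, 437.4, 173.6]
orientation: [-1.278, -2.87, 0.001]
ft_force: [-0.0, 0.2, -0.4]
width: 88.1
grasp_force: 0.0
t: 1.82
ee_pos: [526.7, 317.5, 150.3]
orientation: [-1.282, -2.868, 0.001]
ft_force: [-0.1, -0.6, 0.1]
width: 87.8
grasp_force: 0.0
turn [-0.001 -0.    -0.003] lin after turn [  0.8  -0.2 115.3] before [ 8.000e-01 -1.000e-01  1.153e+02] | t 1.8167 pos [526.7 317.5 150.3] w 87.8 q6 -0.21
[317.85173666 186.36312053]
[318.0263547  166.08343649]
[317.59973077 199.95498715]
```

View pics/w1.png

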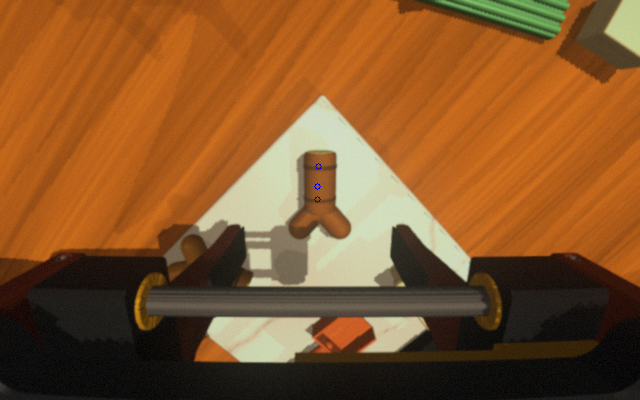

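The wrist view confirms it: my projected points fall on root_a's rings (318,166) and (318,200), and the shaft is aligned across the fingers. I descend and grip.

```bash
python3 -m pendant '{"grip":[1,1,1,1,1,1,1,1,-1,-1,-1,-1],"linear":[[0,0,20],[0,0,20],[0,0,20],[0,0,20],[0,0,15],[0,0,10],[1,0,10],[0,0,0],[0,0,0],[0,0,0],[0,0,0],[0,0,0]],"angular":[[0,0,0],[0,0,0],[0,0,0],[0,0,0],[0,0,0],[0,0,0],[0,0,0],[0,0,0],[0,0,0],[0,0,0],[0,0,0],[0,0,0]]}'
python3 -m pendant '{"grip":[-1,-1,-1,-1,-1,-1],"linear":[[0,0,0],[0,0,0],[0,0,0],[0,0,0],[0,0,0],[0,0,0]],"angular":[[0,0,0],[0,0,0],[0,0,0],[0,0,0],[0,0,0],[0,0,0]]}'
```

```text
t: 2.87
ee_pos: [526.0, 319.8, 36.8]
orientation: [1.278, 2.869, 0.002]
ft_force: [0.5, 0.5, -0.2]
width: 64.2
grasp_force: 0.0
t: 3.37
ee_pos: [525.4, 319.5, 35.8]
orientation: [-1.278, -2.87, 0.0]
ft_force: [-0.4, -0.1, 0.3]
width: 24.8
grasp_force: 0.0
```

```bash
python3 - <<'E'
from h import *
o=ctrl.get_obs();print(o['width'],o['grasp_force'],o['ee_pos'])
a=ctrl.get_image('side')[240:400,230:430];b=ctrl.get_image('wrist')
im=np.vstack([cv2.resize(a,(500,400))[:, :], ]); b=cv2.resize(b[100:300,200:440],(300,250))
c=np.zeros((400,800,3),np.uint8);c[:,:500]=im;c[:250,500:]=b;save('g1',c)
E
```

```text
24.808591247469078 0.0 [525.39431164 319.4957373   35.8426867 ]
```

View pics/g1.png

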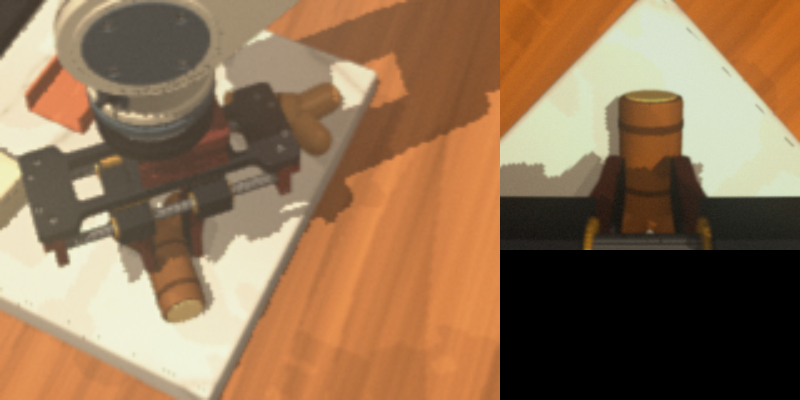

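The picture shows the fingers on either side of root_a's shaft near the second ring. I let them finish closing.

```bash
python3 -m pendant '{"grip":[-1,-1,-1,-1,-1,-1],"linear":[[0,0,0],[0,0,0],[0,0,0],[0,0,0],[0,0,0],[0,0,0]],"angular":[[0,0,0],[0,0,0],[0,0,0],[0,0,0],[0,0,0],[0,0,0]]}'
```

```text
t: 3.97
ee_pos: [525.4, 319.6, 35.9]
orientation: [1.278, 2.87, 0.0]
ft_force: [-0.4, 0.4, 0.0]
width: 0.6
grasp_force: 0.0
```

```bash
python3 - <<'E'
from h import *
a=ctrl.get_image('side')[250:400,230:400];o=ctrl.get_obs();b=ctrl.get_image('wrist');np.save('pics/wg2.npy',b)
c=np.zeros((450,800,3),np.uint8);c[:,:510]=cv2.resize(a,(510,450),interpolation=cv2.INTER_CUBIC);c[:290,510:]=cv2.resize(b[90:290,220:420],(290,290));save('g2',c)
E
```

```text
(no output)
```

View pics/g2.png

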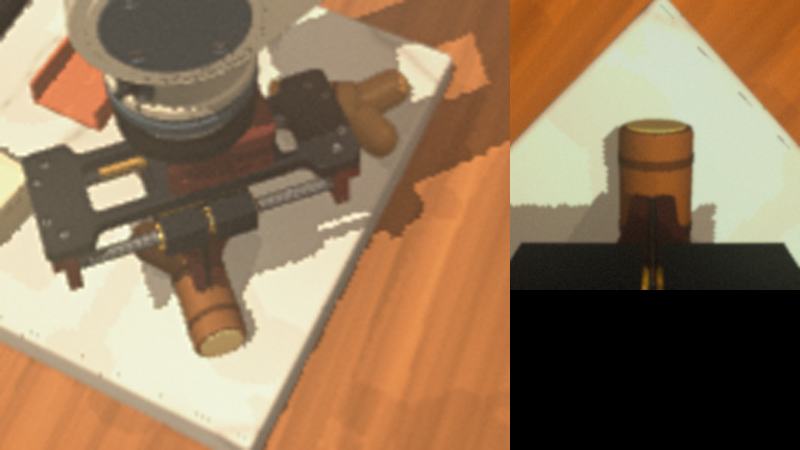

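```bash
python3 - <<'E'
from h import *
np.set_printoptions(precision=1,suppress=True)
o=ctrl.get_obs();c=cam('wrist',o);p=c[0];T=np.array(p['T_tool_cam']);Ti=np.linalg.inv(T)
print(o['ee_pos'],'tip',proj(c,o['ee_pos']))
for z in(-40,-19,0,):print(z,proj(c,o['ee_pos']+np.array([0,0,-z])))
S=cam('side')
print('side tcp',proj(S,o['ee_pos']), 'crop', (proj(S,o['ee_pos'])-[230,250])*3)
print('cut top @64, ring1 top@64',atz(c,(320,174),62),atz(c,(320,205),64))
for k,u in dict(cut=(220/3+230,342/3+250),ring1=(212/3+230,312/3+250)).items(): print(k,atz(S,u,47))
E
```

```text
[525.4 319.5  35.9] tip [318.2 220.6]
-40 [318.3 243.9]
-19 [318.2 230.5]
0 [318.2 220.6]
side tcp [298.2 349.8] crop [204.5 299.5]
cut top @64, ring1 top@64 [500.  349.2  62. ] [512.6 335.3  64. ]
cut [502.1 346.6  47. ]
ring1 [514.5 330.7  47. ]
```

The pads closed above the shaft with no contact. I check whether the tips, or the reported height, sit higher than the nominal TCP.

```bash
python3 - <<'E'
from h import *
np.set_printoptions(precision=1,suppress=True)
o=dict(ctrl.get_obs())
for name,z,y in(('w1',150.3,0),):
    for dz in(0,15,30,45):
        q=dict(o);q['ee_pos']=np.array([526.7,317.5,z+dz]);q['orientation']=np.array([-1.282,-2.868,.001]);c=cam('wrist',q)
        print(dz,'slab corner',proj(c,(465.9,387.1,30)),'b_r1',proj(c,(532.6,171,47)),'ring1,2 a',proj(c,(512,334.5,47)),proj(c,(535.9,307,47)))
        if dz==0:
            R=Ro.from_rotvec(q['orientation'])
            for h in(0,-10,-20,-30,-40): print(h,[proj(c,q['ee_pos']+R.apply((x,yy,h))) for x in(10,) for yy in(-44,44)])
E
```

```text
0 slab corner [319.2  96.7] b_r1 [238.3 281. ] ring1,2 a [318.4 166.1] [317.9 199.7]
0 [array([256.4, 207.2]), array([380. , 207.3])]
-10 [array([253.4, 211.7]), array([383. , 211.7])]
-20 [array([250.1, 216.5]), array([386.3, 216.6])]
-30 [array([246.5, 221.9]), array([390., 222.])]
-40 [array([242.5, 227.9]), array([394.1, 228. ])]
15 slab corner [319.1  97.6] b_r1 [241.5 274.4] ring1,2 a [318.4 163.8] [317.9 196.1]
30 slab corner [319.1  98.5] b_r1 [244.4 268.3] ring1,2 a [318.4 161.8] [317.9 192.7]
45 slab corner [319.   99.2] b_r1 [247.2 262.6] ring1,2 a [318.4 159.9] [317.9 189.6]
```

The tips appear about 35 mm behind the nominal TCP: their corners are at (243,228) and (392,228), which fits h≈-38. They closed just above the root. I open and go down in small steps while watching the force.

```bash
python3 -m pendant '{"grip":[1,1,1,1,1,1,1,1,1,1,1,1],"linear":[[0,0,-6],[0,0,0],[0,0,0],[0,0,0],[0,0,0],[0,0,0],[0,0,0],[0,0,0],[0,0,0],[0,0,0],[0,0,0],[0,0,0]],"angular":[[0,0,0],[0,0,0],[0,0,0],[0,0,0],[0,0,0],[0,0,0],[0,0,0],[0,0,0],[0,0,0],[0,0,0],[0,0,0],[0,0,0]]}'
python3 -m pendant '{"grip":[1,1,1,1,1,1],"linear":[[0,0,4],[0,0,4],[0,0,4],[0,0,0],[0,0,0],[0,0,0]],"angular":[[0,0,0],[0,0,0],[0,0,0],[0,0,0],[0,0,0],[0,0,0]]}'
python3 -m pendant '{"grip":[1,1,1],"linear":[[0,0,3],[0,0,0],[0,0,0]],"angular":[[0,0,0],[0,0,0],[0,0,0]]}'
python3 -m pendant '{"grip":[1,1,1],"linear":[[0,0,3],[0,0,0],[0,0,0]],"angular":[[0,0,0],[0,0,0],[0,0,0]]}'
```

```text
t: 5.07
ee_pos: [525.4, 319.5, 41.9]
orientation: [1.278, 2.87, -0.0]
ft_force: [0.6, 0.6, -0.1]
width: 76.7
grasp_force: 0.0
t: 5.57
ee_pos: [525.4, 319.5, 29.7]
orientation: [-1.278, -2.87, 0.0]
ft_force: [-0.0, 1.1, -0.4]
width: 87.8
grasp_force: 0.0
t: 5.82
ee_pos: [525.3, 319.5, 26.7]
orientation: [-1.278, -2.87, 0.0]
ft_force: [-0.3, 0.1, 0.5]
width: 88.0
grasp_force: 0.0
t: 6.07
ee_pos: [525.3, 319.5, 23.7]
orientation: [-1.278, -2.87, 0.0]
ft_force: [0.4, -0.5, -0.7]
width: 87.8
grasp_force: 0.0
```

```bash
python3 -m pendant '{"grip":[1,1,1,1],"linear":[[0,0,4],[0,0,4],[0,0,0],[0,0,0]],"angular":[[0,0,0],[0,0,0],[0,0,0],[0,0,0]]}'
python3 -m pendant '{"grip":[1,1,1,1],"linear":[[0,0,3],[0,0,3],[0,0,0],[0,0,0]],"angular":[[0,0,0],[0,0,0],[0,0,0],[0,0,0]]}'
python3 -m pendant '{"grip":[1,1,1],"linear":[[0,0,3],[0,0,0],[0,0,0]],"angular":[[0,0,0],[0,0,0],[0,0,0]]}'
```

```text
t: 6.4
ee_pos: [525.1, 319.4, 15.4]
orientation: [-1.278, -2.869, 0.001]
ft_force: [0.6, 0.7, -0.2]
width: 87.7
grasp_force: 0.0
t: 6.73
ee_pos: [525.2, 319.4, 9.6]
orientation: [-1.278, -2.87, 0.001]
ft_force: [0.2, -0.3, -0.3]
width: 87.7
grasp_force: 0.0
t: 6.98
ee_pos: [525.3, 319.5, 6.7]
orientation: [-1.278, -2.87, 0.0]
ft_force: [0.1, -0.4, -0.1]
width: 87.8
grasp_force: 0.0
```

```bash
python3 -m pendant '{"grip":[1,1,1],"linear":[[0,0,3],[0,0,0],[0,0,0]],"angular":[[0,0,0],[0,0,0],[0,0,0]]}'
python3 -m pendant '{"grip":[1,1,1],"linear":[[0,0,2],[0,0,0],[0,0,0]],"angular":[[0,0,0],[0,0,0],[0,0,0]]}'
python3 -m pendant '{"grip":[-1,-1,-1,-1,-1,-1,-1,-1,-1,-1],"linear":[[0,0,0],[0,0,0],[0,0,0],[0,0,0],[0,0,0],[0,0,0],[0,0,0],[0,0,0],[0,0,0],[0,0,0]],"angular":[[0,0,0],[0,0,0],[0,0,0],[0,0,0],[0,0,0],[0,0,0],[0,0,0],[0,0,0],[0,0,0],[0,0,0]]}'
```

```text
t: 7.23
ee_pos: [525.3, 319.5, 3.7]
orientation: [-1.278, -2.87, 0.0]
ft_force: [-0.6, 0.0, 0.3]
width: 87.6
grasp_force: 0.0
t: 7.48
ee_pos: [525.4, 319.5, 1.8]
orientation: [-1.278, -2.87, 0.0]
ft_force: [-0.4, -0.2, -0.2]
width: 87.9
grasp_force: 0.0
t: 8.32
ee_pos: [525.5, 319.6, 1.9]
orientation: [1.278, 2.87, 0.0]
ft_force: [0.8, -0.5, 0.3]
width: 33.4
grasp_force: 30.0
```

Gripped at 33 mm with 30 N. I lift, turn and check.

```bash
python3 -m pendant '{"grip":[-1,-1,-1,-1,-1,-1,-1,-1,-1,-1,-1],"linear":[[0,0,-10],[0,0,-20],[0,0,-25],[0,0,-25],[0,0,-25],[0,0,-25],[0,0,-25],[0,0,-25],[0,0,0],[0,0,0],[0,0,0]],"angular":[[0,0,0],[0,0,0],[0,0,0],[0,0,0],[0,0,-0.1],[0,0,-0.1],[0,0,-0.1],[0,0,-0.1],[0,0,-0.1],[0,0,-0.1],[0,0,-0.1]]}'
python3 -m pendant '{"grip":[-1,-1,-1],"linear":[[0,0,0],[0,0,0],[0,0,0]],"angular":[[0,0,-0.1],[0,0,-0.038],[0,0,0]]}'
python3 -c "
from h import *
plan((500,-288,180),91)"
```

```text
t: 9.23
ee_pos: [525.5, 319.6, 183.4]
orientation: [0.208, 3.133, 0.001]
ft_force: [-0.0, 1.2, -0.6]
width: 33.1
grasp_force: 30.0
t: 9.48
ee_pos: [525.2, 319.4, 182.5]
orientation: [-0.002, 3.141, 0.0]
ft_force: [0.2, -0.2, -0.8]
width: 33.2
grasp_force: 30.0
turn [ 0.     0.    -0.016] lin after turn [  35.8 -606.9    2.5] before [  26.2 -607.4    2.5] | t 9.4833 pos [525.2 319.4 182.5] w 33.2 q6 -1.05
```

```bash
python3 -m pendant '{"grip":[-1,-1,-1,-1,-1,-1,-1,-1,-1,-1,-1,-1],"linear":[[0,-15,0],[0,-30,0],[0,-33,0],[0,-33,0],[2,-33,0],[3,-33,0],[3,-33,0],[3,-33,0],[3,-33,0],[3,-33,0],[3,-33,0],[3,-33,0]],"angular":[[0,0,0],[0,0,0],[0,0,0],[0,0,0],[0,0,0],[0,0,0],[0,0,0],[0,0,0],[0,0,0],[0,0,0],[0,0,0],[0,0,0]]}'
python3 -m pendant '{"grip":[-1,-1,-1,-1,-1,-1,-1,-1,-1,-1,-1],"linear":[[3,-33,0],[0,-33,0],[0,-33,0],[0,-33,0],[0,-33,0],[0,-32,0],[0,-20,0],[0,-15,0],[0,0,0],[0,0,0],[0,0,0]],"angular":[[0,0,0],[0,0,0],[0,0,0],[0,0,0],[0,0,0],[0,0,0],[0,0,0],[0,0,0],[0,0,0],[0,0,0],[0,0,0]]}'
python3 - <<'E'
from h import *
plan((500,-288,15),90)
im=ctrl.get_image('wrist'); s=ctrl.get_image('side')
c=np.zeros((600,800,3),np.uint8)
c[:250,:400]=cv2.resize(im,(400,250));c[:250,400:]=cv2.resize(ctrl.get_image('top'),(400,250));c[250:,:700]=cv2.resize(s[60:235,230:580],(700,350));save('d1',c)
E
```

```text
t: 10.48
ee_pos: [501.5, -57.5, 182.2]
orientation: [0.002, 3.142, -0.0]
ft_force: [0.8, -0.2, -1.2]
width: 33.2
grasp_force: 30.0
t: 11.4
ee_pos: [499.1, -286.6, 181.8]
orientation: [-0.0, -3.141, -0.001]
ft_force: [-0.2, -0.2, -0.8]
width: 33.5
grasp_force: 30.0
turn [ 0.001 -0.001 -0.   ] lin after turn [ -0.9  -1.4 166.8] before [ -1.   -1.6 166.8] | t 11.4 pos [ 499.1 -286.6  181.8] w 33.5 q6 -2.11
```

View pics/d1.png

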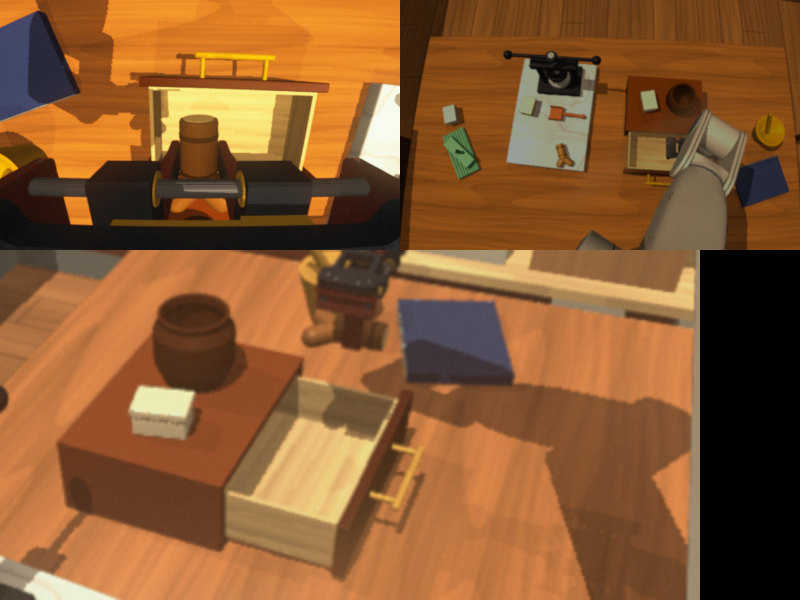

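The root hangs clear over the drawer, prongs toward the chest. I descend to nominal z≈15, staying clear of the walls, and release.

```bash
python3 -m pendant '{"grip":[-1,-1,-1,-1,-1,-1,-1,-1,-1,-1,-1],"linear":[[-5,-1,20],[0,0,25],[0,0,25],[0,0,25],[0,0,20],[0,0,20],[0,0,15],[0,0,8],[0,0,8],[0,0,0],[0,0,0]],"angular":[[0,0,0],[0,0,0],[0,0,0],[0,0,0],[0,0,0],[0,0,0],[0,0,0],[0,0,0],[0,0,0],[0,0,0],[0,0,0]]}'
python3 -m pendant '{"grip":[-1,-1,-1],"linear":[[0,0,4],[0,0,0],[0,0,0]],"angular":[[0,0,0],[0,0,0],[0,0,0]]}'
```

```text
t: 12.47
ee_pos: [504.8, -288.3, 16.2]
orientation: [-0.001, 3.141, -0.0]
ft_force: [0.2, -0.4, -0.9]
width: 33.8
grasp_force: 30.0
t: 12.72
ee_pos: [504.8, -288.6, 12.4]
orientation: [-0.0, 3.141, -0.001]
ft_force: [-0.3, 0.1, -1.1]
width: 33.2
grasp_force: 30.0
```

```bash
python3 -m pendant '{"grip":[1,1,1,1,1,1,1,1,1,1,1,1],"linear":[[0,0,0],[0,0,0],[0,0,0],[0,0,0],[0,0,0],[0,0,0],[0,0,0],[0,0,0],[0,0,-15],[0,0,-30],[0,0,-30],[0,0,-30]],"angular":[[0,0,0],[0,0,0],[0,0,0],[0,0,0],[0,0,0],[0,0,0],[0,0,0],[0,0,0],[0,0,0],[0,0,0],[0,0,0],[0,0,0]]}'
python3 -m pendant '{"grip":[1,1,1,1,1,1],"linear":[[0,0,-30],[0,0,-30],[0,0,0],[0,0,0],[0,0,0],[0,0,0]],"angular":[[0,0,0],[0,0,0],[0,0,0],[0,0,0],[0,0,0],[0,0,0]]}'
python3 - <<'E'
from h import *
plan((513,164,150),108.4)
im=ctrl.get_image('wrist'); save('d2',im)
E
```

```text
t: 13.72
ee_pos: [504.1, -288.2, 117.7]
orientation: [0.0, -3.141, -0.001]
ft_force: [0.6, -0.1, -0.6]
width: 87.8
grasp_force: 0.0
t: 14.22
ee_pos: [503.6, -287.9, 175.3]
orientation: [0.0, -3.139, -0.002]
ft_force: [0.4, -0.0, 0.1]
width: 87.9
grasp_force: 0.0
turn [ 0.002 -0.002 -0.321] lin after turn [-151.6  425.8   25.3] before [ -9.6 451.8  25.9] | t 14.2167 pos [ 503.6 -287.9  175.3] w 87.9 q6 -2.11
```

View pics/d2.png

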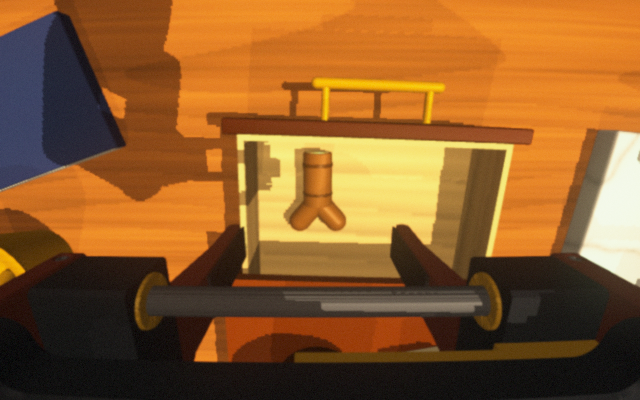

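root_a lies flat in the drawer at about (318,190), well inside the walls. On to root_b; from here I check with image code, as the picture allowance is used up.

```bash
python3 -m pendant '{"grip":[1,1,1,1,1,1,1,1,1,1,1,1],"linear":[[-1,20,0],[-1,35,0],[-1,38,0],[-1,38,0],[-1,38,0],[-1,38,0],[-1,38,0],[-1,38,0],[-1,38,0],[-1,38,0],[0,38,0],[0,30,0]],"angular":[[0,0,0],[0,0,0],[0,0,0],[0,0,0],[0,0,0],[0,0,0],[0,0,0],[0,0,0],[0,0,0],[0,0,0],[0,0,0],[0,0,0]]}'
python3 -m pendant '{"grip":[1,1,1,1,1,1],"linear":[[0,25,5],[0,0,10],[0,0,10],[0,0,0],[0,0,0],[0,0,0]],"angular":[[0,0,-0.1],[0,0,-0.1],[0,0,-0.1],[0,0,-0.021],[0,0,0],[0,0,0]]}'
python3 - <<'E'
from h import *
np.set_printoptions(precision=1,suppress=True)
plan((513,164,1),108.4)
o=ctrl.get_obs();im=ctrl.get_image('wrist');np.save('pics/wb.npy',im);c=cam('wrist',o)
for p in((532.6,170.8,47),(502,159.6,47),(513,164,47),(491,157,47)):print(proj(c,p))
hsv=cv2.cvtColor(im,cv2.COLOR_RGB2HSV)
for r in(150,158,166,174,182,190,198,206,214,222,230):
    m=(hsv[r,250:390,1]>90); w=np.flatnonzero(m)+250
    print(r,(w.min(),w.max(),len(w)) if len(w) else None, end='; ')
E
```

```text
t: 15.27
ee_pos: [513.4, 141.0, 175.6]
orientation: [0.002, -3.139, 0.0]
ft_force: [0.9, -1.0, -0.1]
width: 87.6
grasp_force: 0.0
t: 15.77
ee_pos: [514.3, 163.3, 151.6]
orientation: [0.498, -3.101, 0.0]
ft_force: [-0.4, 0.3, 1.1]
width: 87.8
grasp_force: 0.0
turn [ 0. -0. -0.] lin after turn [  1.    1.1 150.6] before [  0.9   1.1 150.6] | t 15.7667 pos [514.3 163.3 151.6] w 87.8 q6 -1.6
[319.5 205. ]
[318.6 175.5]
[319.3 186.4]
[319.6 164.9]
150 (np.int64(292), np.int64(350), 59); 158 (np.int64(298), np.int64(343), 46); 166 (np.int64(302), np.int64(335), 34); 174 (np.int64(302), np.int64(334), 33); 182 (np.int64(303), np.int64(334), 32); 190 (np.int64(303), np.int64(334), 32); 198 (np.int64(303), np.int64(334), 32); 206 (np.int64(304), np.int64(333), 30); 214 (np.int64(305), np.int64(334), 30); 222 None; 230 None;
```

root_b's shaft is centred at column 318.5 with constant columns, so it is aligned. The cut face at row ~218 agrees with my estimate.

```bash
python3 -m pendant '{"grip":[1,1,1,1,1,1,1,1,1,1,1,1],"linear":[[1,0,20],[0,0,25],[0,0,25],[0,0,25],[0,0,20],[0,0,10],[0,0,8],[0,0,5],[0,0,5],[0,0,4],[0,0,0],[0,0,0]],"angular":[[0,0,0],[0,0,0],[0,0,0],[0,0,0],[0,0,0],[0,0,0],[0,0,0],[0,0,0],[0,0,0],[0,0,0],[0,0,0],[0,0,0]]}'
python3 -m pendant '{"grip":[1,1,1,-1,-1,-1,-1,-1,-1,-1,-1,-1],"linear":[[0,0,2],[0,0,0],[0,0,0],[0,0,0],[0,0,0],[0,0,0],[0,0,0],[0,0,0],[0,0,0],[0,0,0],[0,0,0],[0,0,0]],"angular":[[0,0,0],[0,0,0],[0,0,0],[0,0,0],[0,0,0],[0,0,0],[0,0,0],[0,0,0],[0,0,0],[0,0,0],[0,0,0],[0,0,0]]}'
```

```text
t: 16.82
ee_pos: [513.8, 163.3, 5.3]
orientation: [-0.502, 3.101, 0.0]
ft_force: [0.1, -0.3, -0.1]
width: 87.8
grasp_force: 0.0
t: 17.82
ee_pos: [513.5, 163.3, 2.9]
orientation: [-0.502, 3.101, 0.0]
ft_force: [-0.5, 0.6, 0.0]
width: 33.2
grasp_force: 30.0
```

```bash
python3 -m pendant '{"grip":[-1,-1,-1,-1,-1,-1,-1,-1,-1,-1,-1,-1],"linear":[[0,0,-10],[0,0,-20],[0,0,-25],[0,0,-25],[0,0,-25],[0,0,-25],[0,0,-25],[0,0,-25],[0,0,0],[0,0,0],[0,0,0],[0,0,0]],"angular":[[0,0,0],[0,0,0],[0,0,0],[0,0,0],[0,0,0.1],[0,0,0.1],[0,0,0.1],[0,0,0.021],[0,0,0],[0,0,0],[0,0,0],[0,0,0]]}'
python3 -m pendant '{"grip":[-1,-1,-1,-1,-1,-1,-1,-1,-1,-1,-1,-1],"linear":[[0,-18,0],[-2,-30,0],[-2,-32,0],[-2,-32,0],[-2,-32,0],[-2,-32,0],[-2,-32,0],[-2,-32,0],[-2,-32,0],[-2,-32,0],[-2,-25,0],[-2,-14,0]],"angular":[[0,0,0],[0,0,0],[0,0,0],[0,0,0],[0,0,0],[0,0,0],[0,0,0],[0,0,0],[0,0,0],[0,0,0],[0,0,0],[0,0,0]]}'
python3 -m pendant '{"grip":[-1,-1,-1],"linear":[[0,0,0],[0,0,0],[0,0,0]],"angular":[[0,0,0],[0,0,0],[0,0,0]]}'
python3 -c "
from h import *
plan((537,-180,13),90)"
```

```text
t: 18.82
ee_pos: [512.4, 162.9, 181.7]
orientation: [0.001, -3.139, 0.001]
ft_force: [0.5, 0.4, -1.4]
width: 33.9
grasp_force: 30.0
t: 19.82
ee_pos: [534.7, -182.1, 181.4]
orientation: [-0.002, -3.139, -0.001]
ft_force: [0.3, -0.3, -0.5]
width: 33.6
grasp_force: 30.0
t: 20.07
ee_pos: [535.0, -178.6, 182.1]
orientation: [0.001, -3.14, -0.001]
ft_force: [0.7, 0.3, -1.0]
width: 33.7
grasp_force: 30.0
turn [ 0.001 -0.002  0.001] lin after turn [ -2.   -1.4 169.1] before [ -2.2  -1.5 169.1] | t 20.0667 pos [ 535.  -178.6  182.1] w 33.7 q6 -1.92
```

```bash
python3 -m pendant '{"grip":[-1,-1,-1,-1,-1,-1,-1,-1,-1,-1,-1],"linear":[[-2,-1,20],[0,0,25],[0,0,25],[0,0,25],[0,0,20],[0,0,20],[0,0,15],[0,0,8],[0,0,7],[0,0,0],[0,0,0]],"angular":[[0,0,0],[0,0,0],[0,0,0],[0,0,0],[0,0,0],[0,0,0],[0,0,0],[0,0,0],[0,0,0],[0,0,0],[0,0,0]]}'
python3 -m pendant '{"grip":[-1,-1,-1],"linear":[[0,0,4],[0,0,0],[0,0,0]],"angular":[[0,0,0],[0,0,0],[0,0,0]]}'
```

```text
t: 20.98
ee_pos: [537.9, -180.4, 18.2]
orientation: [-0.001, 3.141, -0.0]
ft_force: [0.6, 0.4, -0.9]
width: 33.5
grasp_force: 30.0
t: 21.23
ee_pos: [537.8, -180.9, 14.3]
orientation: [-0.0, 3.141, -0.0]
ft_force: [0.3, -0.5, -0.1]
width: 33.7
grasp_force: 30.0
```

```bash
python3 -m pendant '{"grip":[1,1,1,1,1,1,1,1,1,1,1,1],"linear":[[0,0,0],[0,0,0],[0,0,0],[0,0,0],[0,0,0],[0,0,0],[0,0,0],[0,0,0],[0,0,-15],[0,0,-30],[0,0,-30],[0,0,-30]],"angular":[[0,0,0],[0,0,0],[0,0,0],[0,0,0],[0,0,0],[0,0,0],[0,0,0],[0,0,0],[0,0,0],[0,0,0],[0,0,0],[0,0,0]]}'
python3 -m pendant '{"grip":[-1,-1,-1,-1,-1,-1,-1,-1,-1,-1,-1,-1],"linear":[[0,0,-30],[0,0,-30],[20,-8,0],[25,-8,0],[25,-8,0],[25,-8,0],[25,-8,0],[25,-7,0],[25,-5,0],[17,-2,0],[0,0,0],[0,0,0]],"angular":[[0,0,0],[0,0,0],[0,0,0],[0,0,0],[0,0,0],[0,0,0],[0,0,0],[0,0,0],[0,0,0],[0,0,0],[0,0,0],[0,0,0]]}'
python3 - <<'E'
from h import *
np.set_printoptions(precision=1,suppress=True)
plan((350,-234,-2),90)
T=cam('side'); im=ctrl.get_image('side');np.save('pics/s3.npy',im)
s0=np.load('pics/side0.npy')
# changed brownish pixels in the drawer area vs start, side camera
d=np.abs(im.astype(int)-s0).sum(2)
m=np.zeros(d.shape,np.uint8)
poly=np.array([proj(T,p) for p in((462,-110,22),(462,-355,22),(590,-360,22),(590,-110,22))]).astype(np.int32)
cv2.fillPoly(m,[poly],1); m&=(d>90).astype(np.uint8)
n,l,st,ce=cv2.connectedComponentsWithStats(m)
for i in range(1,n):
    if st[i,4]>60: print(st[i],ce[i],atz(T,ce[i],39))
print('expect a,b',[proj(T,p) for p in((521,-288,39),(518,-180,39))])
print('handle bar bright: ',proj(T,(402,-234,55)))
E
```

```text
t: 22.23
ee_pos: [537.1, -180.6, 119.7]
orientation: [0.0, -3.14, -0.001]
ft_force: [0.6, -1.0, 0.1]
width: 87.5
grasp_force: 0.0
t: 23.23
ee_pos: [350.4, -235.0, 179.1]
orientation: [0.002, 3.141, -0.001]
ft_force: [0.3, -0.4, 0.3]
width: 11.5
grasp_force: 0.0
turn [-0.  0. -0.] lin after turn [  0.4   1.  181.1] before [  0.5   1.1 181.1] | t 23.2333 pos [ 350.4 -235.   179.1] w 11.5 q6 -2.19
[375 149  39  21 533] [393.5 160. ] [ 516.6 -283.9   39. ]
[361 174  41  20 406] [381.3 183.4] [ 519.  -180.8   39. ]
expect a,b [array([392.4, 158.7]), array([381.6, 183.7])]
handle bar bright:  [432.  176.6]
```

Both roots sit where expected in the drawer: (517,-284) and (519,-181). Now I come down in front of the handle.

```bash
python3 -m pendant '{"grip":[-1,-1,-1,-1,-1,-1,-1,-1,-1,-1,-1,-1],"linear":[[0,0,25],[0,0,25],[0,0,25],[0,0,25],[0,0,25],[0,0,20],[0,0,15],[0,0,10],[0,0,6],[0,0,5],[0,0,0],[0,0,0]],"angular":[[0,0,0],[0,0,0],[0,0,0],[0,0,0],[0,0,0],[0,0,0],[0,0,0],[0,0,0],[0,0,0],[0,0,0],[0,0,0],[0,0,0]]}'
python3 -m pendant '{"grip":[-1,-1,-1,-1,-1,-1],"linear":[[-10,0,0],[-10,0,0],[-8,0,0],[-6,0,0],[-6,0,0],[-6,0,0]],"angular":[[0,0,0],[0,0,0],[0,0,0],[0,0,0],[0,0,0],[0,0,0]]}'
```

```text
t: 24.28
ee_pos: [351.1, -234.9, -2.0]
orientation: [-0.001, 3.141, -0.0]
ft_force: [0.3, -0.7, -1.0]
width: 0.6
grasp_force: 0.0
t: 24.78
ee_pos: [397.2, -234.7, -2.0]
orientation: [0.001, -3.142, 0.0]
ft_force: [-2.4, -0.5, 1.4]
width: 0.5
grasp_force: 0.7
```

Contact on the bar at about 2 N. I push on gently.

```bash
python3 -m pendant '{"grip":[-1,-1,-1,-1,-1,-1,-1,-1,-1,-1,-1,-1],"linear":[[-8,0,0],[-9,0,0],[-9,0,0],[-9,0,0],[-9,0,0],[-9,0,0],[-9,0,0],[-9,0,0],[-9,0,0],[-9,0,0],[-8,0,0],[-7,0,0]],"angular":[[0,0,0],[0,0,0],[0,0,0],[0,0,0],[0,0,0],[0,0,0],[0,0,0],[0,0,0],[0,0,0],[0,0,0],[0,0,0],[0,0,0]]}'
python3 -m pendant '{"grip":[-1,-1,-1,-1,-1],"linear":[[-6,0,0],[-5,0,0],[-4,0,0],[-3,0,0],[0,0,0]],"angular":[[0,0,0],[0,0,0],[0,0,0],[0,0,0],[0,0,0]]}'
```

```text
t: 25.78
ee_pos: [501.5, -234.8, -2.1]
orientation: [-0.0, 3.141, -0.0]
ft_force: [-0.3, -0.9, 0.5]
width: 0.6
grasp_force: 0.7
t: 26.2
ee_pos: [519.4, -234.8, -2.0]
orientation: [-0.0, 3.141, -0.0]
ft_force: [0.3, -0.0, -0.3]
width: 0.4
grasp_force: 0.0
```

```bash
python3 -m pendant '{"grip":[-1,-1,-1],"linear":[[-3,0,0],[-3,0,0],[-3,0,0]],"angular":[[0,0,0],[0,0,0],[0,0,0]]}'
python3 -m pendant '{"grip":[-1,-1],"linear":[[-2,0,0],[-2,0,0]],"angular":[[0,0,0],[0,0,0]]}'
```

```text
t: 26.45
ee_pos: [527.0, -234.7, -2.2]
orientation: [0.0, -3.14, -0.001]
ft_force: [-15.6, -5.1, 5.3]
width: 0.6
grasp_force: 7.8
t: 26.62
ee_pos: [526.6, -234.4, -2.4]
orientation: [0.001, -3.132, -0.003]
ft_force: [-25.8, -8.1, 18.9]
width: 0.6
grasp_force: 12.8
```

```bash
python3 - <<'E'
from h import *
T=cam('side'); im=ctrl.get_image('side');s=np.load('pics/s3.npy')
# brass pixels (handle) location now and before
for n,i in(('before',s),('now',im)):
    h=cv2.cvtColor(i,cv2.COLOR_RGB2HSV); m=((h[...,0]>19)&(h[...,0]<28)&(h[...,1]>190)&(h[...,2]>120)).astype(np.uint8); m[:,:330]=0;m[:110]=0;m[260:]=0
    k,l,st,ce=cv2.connectedComponentsWithStats(m)
    for j in range(1,k):
        if st[j,4]>8: print(n,st[j],ce[j].round(1),atz(T,ce[j],55).round(1))
print(ctrl.get_obs()['ee_pos'],ctrl.get_obs()['ft_force'])
E
```

```text
[ 526.44564188 -234.33418449   -2.44710799] [-19.41010176  -4.70055831  11.13326737]
```

A firm stop at x≈527, where the shut position was expected. I back off and verify.

```bash
python3 -m pendant '{"grip":[-1,-1,-1,-1,-1,-1,-1,-1,-1,-1,-1,-1],"linear":[[5,0,0],[10,0,0],[20,0,0],[30,0,0],[30,0,0],[30,0,0],[30,0,0],[20,0,-20],[0,0,-30],[0,0,-30],[0,0,-30],[0,0,-20]],"angular":[[0,0,0],[0,0,0],[0,0,0],[0,0,0],[0,0,0],[0,0,0],[0,0,0],[0,0,0],[0,0,0],[0,0,0],[0,0,0],[0,0,0]]}'
python3 -m pendant '{"grip":[-1,-1,-1,-1],"linear":[[0,0,0],[0,0,0],[0,0,0],[0,0,0]],"angular":[[0,0,0],[0,0,0],[0,0,0],[0,0,0]]}'
python3 - <<'E'
from h import *
np.set_printoptions(precision=1,suppress=True)
for n in('side','top'):
    c=cam(n); im=ctrl.get_image(n); np.save('pics/%s9.npy'%n,im); i0=np.load('pics/%s0.npy'%n)
    h=lambda i:cv2.cvtColor(i,cv2.COLOR_RGB2HSV).astype(int)
    for q in(0,.005,.01,.02):
        # bar samples: mean saturation/value along predicted bar at z 55
        X=np.array([698.5-154-1000*q,-235.5,55]); 
        pts=[proj(c,X+[.026*y,y,0]) for y in range(-55,56,5)]
        print(n,q,pts[11],np.mean([im[int(round(v)),int(round(u))] for u,v in pts],0))
    pts=[proj(c,(403+.026*y,-234+y,55)) for y in range(-55,56,5)]
    print('ref start bar',np.mean([i0[int(round(v)),int(round(u))] for u,v in pts],0))
# top profile along chest x through the bar at y=-210
    print([ (x,im[int(round(v)),int(round(u))].tolist()) for x in range(520,604,4) for u,v in [proj(c,(x,-215,55 if x<560 else 98))]])
E
```

```text
t: 27.67
ee_pos: [357.2, -235.3, 130.5]
orientation: [0.0, 3.139, -0.003]
ft_force: [-0.0, -0.1, 0.2]
width: 0.3
grasp_force: 0.0
t: 28.0
ee_pos: [355.7, -234.2, 126.7]
orientation: [0.0, -3.14, -0.002]
ft_force: [0.1, -0.4, -0.4]
width: 0.2
grasp_force: 0.0
side 0 [378.6 163.7] [184.7 127.   57.5]
side 0.005 [380.4 164.1] [173.7 106.6  57.9]
side 0.01 [382.2 164.5] [187.5 114.4  62.9]
side 0.02 [385.9 165.4] [159.4  97.6  53.6]
ref start bar [219.4 155.8  70.5]
[(520, [117, 73, 39]), (524, [124, 75, 42]), (528, [192, 118, 65]), (532, [203, 124, 68]), (536, [191, 117, 64]), (540, [187, 114, 64]), (544, [191, 132, 57]), (548, [225, 159, 70]), (552, [216, 151, 65]), (556, [122, 76, 42]), (560, [69, 39, 24]), (564, [66, 39, 19]), (568, [68, 39, 22]), (572, [66, 36, 19]), (576, [77, 42, 24]), (580, [101, 52, 29]), (584, [98, 50, 27]), (588, [96, 50, 28]), (592, [92, 55, 32]), (596, [95, 51, 26]), (600, [130, 66, 31])]
top 0 [419.2 236.5] [125.4  77.5  12.7]
top 0.005 [419.3 238.5] [110.3  61.3  18.7]
top 0.01 [419.3 240.5] [88.3 48.2 15.1]
top 0.02 [419.3 244.4] [124.6  68.2  20.1]
ref start bar [152.7 102.3   3.2]
[(520, [117, 63, 20]), (524, [123, 69, 22]), (528, [114, 61, 20]), (532, [82, 45, 15]), (536, [81, 42, 17]), (540, [96, 54, 19]), (544, [119, 74, 10]), (548, [136, 89, 9]), (552, [138, 90, 10]), (556, [119, 73, 13]), (560, [94, 51, 15]), (564, [75, 40, 12]), (568, [67, 34, 9]), (572, [62, 35, 11]), (576, [61, 33, 12]), (580, [64, 31, 12]), (584, [74, 37, 9]), (588, [76, 39, 16]), (592, [72, 33, 13]), (596, [74, 39, 12]), (600, [86, 41, 14])]
```

```bash
python3 -c "
from workcell import ctrl
print(ctrl.close_job())"
```

```text
the job is handed in; nothing more can be done
None
```

Both root ends are in the drawer, the drawer is pushed shut to a firm stop, and the job is handed in at about 28 s with no verdict returned; the scoop, pill boxes and crock were not touched.

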